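# Open the iris of a laboratory light base, then stop it down to the index clip

### The job

On the round light base, open the iris fully by pushing its lever anticlockwise (seen from above) until its pointed nose reaches the last, long tick at the end of the scale (a little beyond does no harm); then push the lever back from its other side until the nose is lined up with the pointed nose of the clip on the scale rim. Push gently with the fingers only, without pinching the lever; do not shift the clip, do not lift or shove the jar, slide box or tube rack, and leave the lever standing at the clip.

Things in the scene. Friction and masses are not known exactly. Their poses are not given: they have to be found in the camera images.
- light_base: Light grey round light base, fixed, 260 mm across, top face 60 mm above the table; origin at the centre of its underside, under the turning axis (z, up) of the black iris ring in the middle of the top (106 mm across, 14 mm high). Black scale ticks 0.1 rad apart, 102 to 112 mm from the axis. The lever sweeps the scale, 1.1 rad either side of the base's own -x. Dimmer knob on its +x side.
- open_tick (a point): Inner end of the last tick at the anticlockwise (fully open) end of the scale, 102 mm from the axis, on the base's top face. The first and last ticks are longer (10 mm) than the others (6 mm). 0.15 rad beyond each of them the ring meets a hard stop, shown by a black block 14 mm high. But for the lever's post, nothing on the top face is higher than 14 mm.
- lever_post (a point): Steel lever on the ring; this point is the middle of its upright round post, the part to push: 10 mm in diameter, 80 mm from the ring's axis, 72 to 106 mm above the table (this point at 95 mm). x points outward along the lever, z up. Lever arm below is 9 mm wide, 67 to 73 mm above the table. It turns stiffly (1.5 to 3 N at the post) and stays where it is left.
- lever_nose (a point): The pointed outer end of the lever, 96 mm from the ring's axis, 10 mm above the base's top face.
- iris (a joint): Angle of the iris ring with its lever, rad: 0 when the nose points at the first (clockwise) tick, growing anticlockwise seen from above, 2.2 when it points at the last tick (fully open); hard stops at -0.15 and 2.35.
- clip (a joint): Angle of the index clip about the same axis, from the same zero as the iris: the lever is lined up when both read the same. The clip is a small steel piece 14 mm wide on the outer rim of the base, 6 mm high above the top face, with a nose pointing inward; it sits firmly but can be shoved along the rim.
- clip_nose (a point): Point at the clip's nose, 100 mm from the ring's axis, 10 mm above the base's top face (level with the lever's nose, 4 mm beyond it when lined up).
- jar: Loose jar with white cap, 56 mm in diameter, 75 mm high, to the left of the light base; leave alone. Origin at the centre of its underside.
- slide_box: Loose flat grey box for slides, 100 x 85 x 26 mm, to the right of the light base; leave alone. Origin at the centre of its underside.
- tube_rack: Loose white rack with capped tubes, 55 x 130 mm, 79 mm high, behind the light base; leave alone. Origin at the centre of its underside.

How it is judged (in metres and radians):
On the way:
1. the lever has been pushed anticlockwise to the last tick of the scale (fully open) (value of joint iris above 2.12 rad), for 0.1 s.
At the end, for the whole second after the job is handed in: The lever stands still with its nose within 8 mm (horizontally) of the clip's nose point, which is 4 mm at best: about 7 mm to either side along the scale. The clip is within 6 mm, and jar, slide box and tube rack within 20 mm, of where they started (horizontal distance between lever_nose and clip_nose below 0.008 m and velocity of joint iris between -0.02 and 0.02 rad/s and distance of clip_nose from where it was at the start of the episode below 0.006 m and distance of each of jar, slide_box, tube_rack from where it was at the start of the episode below 0.02 m); the robot touches nothing.
It fails at once if the lever was pinched or forced (more than 30 N between fingers and lever) (contact force between the fingers and iris above 30 N).
It fails at once if the index clip was shifted by more than 6 mm (distance of clip_nose from where it was at the start of the episode above 0.006 m).
It fails at once if the jar was lifted or shoved by more than 20 mm (distance of jar from where it was at the start of the episode above 0.02 m).
It fails at once if the slide box was lifted or shoved by more than 20 mm (distance of slide_box from where it was at the start of the episode above 0.02 m).
It fails at once if the tube rack was lifted or shoved by more than 20 mm (distance of tube_rack from where it was at the start of the episode above 0.02 m).
It also fails if it takes over 48 s, if anything falls off the work surface, if the arm or the gripper's body presses on something with over 40 N, if the wrist force passes 120 N, or if a joint passes its speed limit or range.

### The arm

A 6-joint arm with a two-finger parallel gripper is mounted at the origin on the work surface. World frame = base frame: x ahead of the robot, y to its left, z up, the work surface at z = 0. Lengths are in m, angles in degrees, forces in N, time in s.
With the tool pointing down it reaches from about 0.4 to 0.825 m from the base axis. Payload 7 kg.
Tool frame: the origin (TCP) lies between the finger pads; the fingertips stand 11 mm ahead of it and the grasp point (between the pads) lies 8 mm behind it (r.tcp_to_tips is the distance from the TCP to the fingertips, in m); x points along the fingers, y is the direction in which the jaws open and shut, and the axes are right-handed (so a half turn about x gives the same grasp; the last joint's range is limited). The gripper opens to 88 mm and grips with 3 to 60 N. Pads are 19 mm wide; open, the fingers measure 130 mm over their backs; the gripper's body (78 mm by 193 mm) begins 47 mm behind the grasp point.
Start: joints at [81.137, 20.546, 0.682, 0, -70.136, -16.507], TCP at [0.289, 0.61, 0.238] pointing down, gripper open.
Joint ranges: [-176.03, 176.03], [-82.01, 121.73], [-58.28, 71.71], [-173.87, 95.51], [-174.79, -0.11], [-173.66, 173.66]. Speed limits (degrees/s): [136.94, 136.94, 172.46, 180, 180, 180].

### API

Orientations are given as [roll, pitch, yaw] about the fixed x, y, z axes, in that order (R = Rz(yaw) Ry(pitch) Rx(roll)).
In Python, from plant import r gives the robot as it stands.
- The arm moves only by the tool arm_command, never from a script. Its argument "plan" is a list of rows, each an object of numbers: "dx", "dy", "dz": the shift along the tool's x, y, z each as a share of 0.02 m, from -1 to 1; "wx", "wy", "wz": the turn, a rotation vector about the tool's x, y, z each as a share of 0.08 rad, from -1 to 1. In form: [{"dx": .., "dy": .., "dz": .., "wx": .., "wy": .., "wz": ..}, ...]. A call has 1 to 20 rows; each row shifts and turns the pose as measured when the row begins, along the tool's axes as they then stand; what a row does not reach is not made up. A row lasts 1/12 s, in which the tool goes at most 41.7 mm and 7.16 degrees, less where a joint would pass 70% of its speed; a pose out of reach is approached as far as the arm can. A call with a number of a shift or a turn outside -1 to 1 is refused whole. A call with a gripper value outside its range is refused whole. "fingers" is the closure, from -1 (fully open) to 1 (shut), so that 0 is half open, set as the call begins (left out, the last holds). The fingers move at their own pace and stop on an object; "force" is the grip in N (left out, the last holds). Time passes only in rows, so rows that do not move let the fingers close. It gives the time, the measured TCP pose, the force and the opening at its end, in the units of the state.
- r.get_state(): the state, without advancing time (a new reading comes with each control period).
- r.capture(name): name is "side" or "top" or "wrist"; returns (picture, depth): 384x512x3 uint8, red, green, blue; 384x512 float32, m along the optical axis (not along the pixel's ray), 0 where there is no reading.
- r.camera_model(name): a dict with "vertical_fov" (degrees; the focal length in pixels is half the picture's height over the tangent of half this angle, whatever the lens; pixels are square), "cx", "cy" (the principal point, pixels), "dist" ([k1, k2, p1, p2, k3] as OpenCV has them; the pictures are not rectified), "R" (3x3) and "t" (3): a world point X has camera coordinates R X + t. Camera axes: x right, y down, z forward; pixel columns grow to the right and rows downward; lengths in m; the calibration is good to about 2 mm. A picture is of the moment at which its call begins: read the wrist's pose just before it. camera_model takes no time and is no camera call; for the wrist camera it gives the pose at the moment of the call.
- r.close_job(): hands the job in, once; it reports no verdict.
Trained networks look in the newest picture that a camera, given by its name, has taken for a name from the list of things; names that differ only in an ending like _2 or _b are one class to them, and where a whole thing is asked for, a point or a joint stands for the part that bears it (a point fixed in the world has none). Each returns a list of dicts, best first, with "score" (0 to 1); they miss things now and then, are a little off and sometimes report something else, mostly with a low value. They report only what shows in the picture. A call takes as long as a camera call.
- r.cut_out(camera, query): "mask" (384x512 bool, what is visible of it) and "bbox" ([left, top, width, height] in pixels, round what is visible of it).
- r.spot_point(camera, query): "centre" ([column, row] in pixels: a listed point, or the origin of a listed thing).
The state is a dict: "time_s": time; "joints": joint angles; "qd": joint speeds; "joint_torque": joint torques, N m; "tcp_pos": TCP position; "eef_rot": TCP orientation; "contact_force": force on the tool from outside, world axes, zero at the start; "moment": the same for the moment, N m; "gripper_width": finger opening in m.
Only numpy, scipy, OpenCV 4.12 (cv2) and the standard library are available. Lean on these libraries where they do the work, as an engineer would, in place of code of your own. Each camera call takes 0.05 s, during which the arm holds its last target.

## Working session

There is one attempt and no reset: what is moved stays moved. The work goes in short steps, Python scripts to look and compute and a tool call to move; the robot and the scene stay as the last step left them, time stands still between calls to the robot, and variables do not carry over. Pictures are saved under pics/ and viewed, and the job is handed in when it is done.

Besides the shell and the picture viewer there is one more tool, called after "Request:" as name(argument=value, ...), one argument or row to a line, values as JSON. arm_command: Moves the arm, as the interface text tells. Shift numbers are shares of 0.02 m and turn numbers shares of 0.08 rad, none past 1 either way. Its arguments: {"type":"object","properties":{"plan":{"type":"array","items":{"type":"object","properties":{"dx":{"type":"number"},"dy":{"type":"number"},"dz":{"type":"number"},"wx":{"type":"number"},"wy":{"type":"number"},"wz":{"type":"number"}}}},"fingers":{"type":"number"},"force":{"type":"number"}},"required":["plan"]}

```bash
mkdir -p pics; ls; python3 - <<'E'
from plant import r
import cv2
print(r.get_state())
for n in ["side","top"]:
    im,d=r.capture(n); cv2.imwrite(f"pics/{n}0.png",im[:,:,::-1])
    m=r.camera_model(n); print(n,m)
    for q in ["lever_post","lever_nose","clip_nose","open_tick","light_base"]:
        for o in r.spot_point(n,q)[:2]: print(q,o)
E
```

```text
pics
{'time_s': 0.0, 'joints': array([ 8.11363441e+01,  2.05910705e+01,  6.33159696e-01, -2.03447194e-02,
       -7.01332575e+01, -1.65080649e+01]), 'qd': array([-0.00127395,  0.00416299, -0.04461979, -0.01230206,  0.0363419 ,
        0.04841809]), 'joint_torque': array([-2.68888016e-04, -5.82726502e+01,  2.93058944e+01,  6.99716717e+00,
        6.95528928e-03, -1.82381032e-04]), 'tcp_pos': array([0.28903901, 0.60947301, 0.23662139]), 'eef_rot': array([  94.66195053,   89.90684655, -110.7166993 ]), 'contact_force': array([-1.34454044,  0.01139659, -0.25885206]), 'moment': array([-0.00577431,  0.03541931,  0.00556841]), 'gripper_width': 0.08774945100535735}
side {'vertical_fov': 43.94153075236688, 'cx': 250.8497338190077, 'cy': 188.22552672481146, 'dist': array([-0.0575232,  0.       ,  0.       ,  0.       ,  0.       ]), 'R': array([[ 0.96552828, -0.25995917, -0.01328014],
       [-0.15401101, -0.52940119, -0.83427513],
       [ 0.20984695,  0.80756152, -0.55118839]]), 't': array([-0.60871494,  0.18887879,  0.94530183])}
lever_post {'centre': [192.1, 194.9], 'score': 0.88}
lever_pos
[... 244 characters left out ...]
': 0.93}
top {'vertical_fov': 50.36020422847772, 'cx': 249.69358372679105, 'cy': 193.2479351749883, 'dist': array([-0.07789356,  0.        ,  0.        ,  0.        ,  0.        ]), 'R': array([[ 0.04369245, -0.99904434,  0.00117438],
       [-0.97501691, -0.04289783, -0.21794908],
       [ 0.21779117,  0.00837769, -0.97595944]]), 't': array([-0.00103345,  0.63985378,  0.96441642])}
lever_post {'centre': [246.6, 245.2], 'score': 0.88}
lever_nose {'centre': [247.7, 253.0], 'score': 0.69}
clip_nose {'centre': [274.4, 138.2], 'score': 0.53}
clip_nose {'centre': [269.7, 256.7], 'score': 0.38}
open_tick {'centre': [301.3, 233.5], 'score': 0.75}
light_base {'centre': [264.6, 221.8], 'score': 0.87}
```

```bash
cat > h.py <<'E'
import numpy as np, cv2
def K(m):
    f=192/np.tan(np.radians(m["vertical_fov"]/2)); return np.array([[f,0,m["cx"]],[0,f,m["cy"]],[0,0,1.]])
def atz(m,px,z):
    u=cv2.undistortPoints(np.array([[px]],float),K(m),m["dist"]).ravel()
    d=m["R"].T@np.array([u[0],u[1],1]); c=-m["R"].T@m["t"]
    return c+d*(z-c[2])/d[2]
def proj(m,X):
    return cv2.projectPoints(np.array(X,float).reshape(-1,3),cv2.Rodrigues(m["R"])[0],m["t"],K(m),m["dist"])[0].reshape(-1,2)
E
python3 - <<'E'
from plant import r
from h import *
P={"side":dict(post=(192.1,194.9),nose=(186.1,205.2),clip=(185.7,223.1),tick=(221.4,244.9),base=(228.5,235.7)),
"top":dict(post=(246.6,245.2),nose=(247.7,253),clip=(269.7,256.7),tick=(301.3,233.5),base=(264.6,221.8))}
Z=dict(post=.095,nose=.07,clip=.07,tick=.06,base=0)
for n in P:
    m=r.camera_model(n)
    for q in Z: print(n,q,atz(m,P[n][q],Z[q]).round(4))
    im=cv2.imread(f"pics/{n}0.png")
    x,y=(140,140) if n=="side" else (190,150)
    cv2.imwrite(f"pics/{n}0z.png",cv2.resize(im[y:y+150,x:x+190],None,fx=4,fy=4,interpolation=cv2.INTER_CUBIC))
E
```

```text
side post [0.5091 0.0318 0.095 ]
side nose [0.494  0.0328 0.07  ]
side clip [ 0.4835 -0.0305  0.07  ]
side tick [ 0.5422 -0.1071  0.06  ]
side base [ 0.5762 -0.0103  0.    ]
top post [0.5055 0.0286 0.095 ]
top nose [0.4888 0.0253 0.07  ]
top clip [ 0.4821 -0.029   0.07  ]
top tick [ 0.5439 -0.1069  0.06  ]
top base [ 0.5787 -0.0156  0.    ]
```

View pics/side0.png

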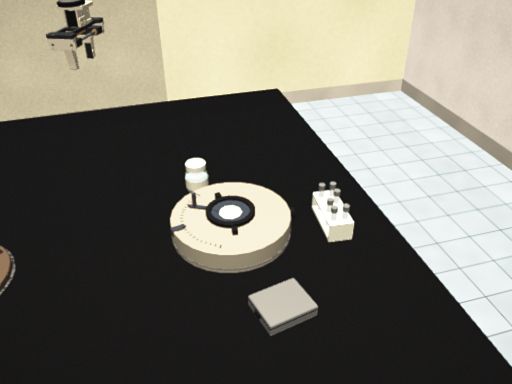

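View pics/top0.png

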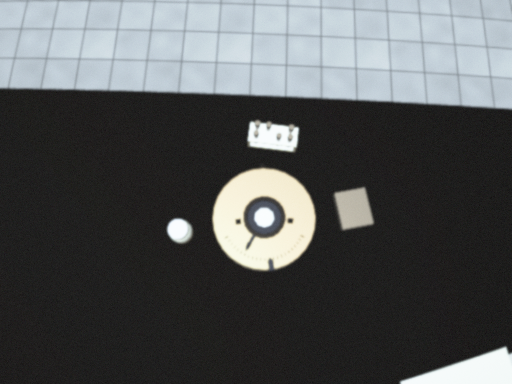

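View pics/side0z.png

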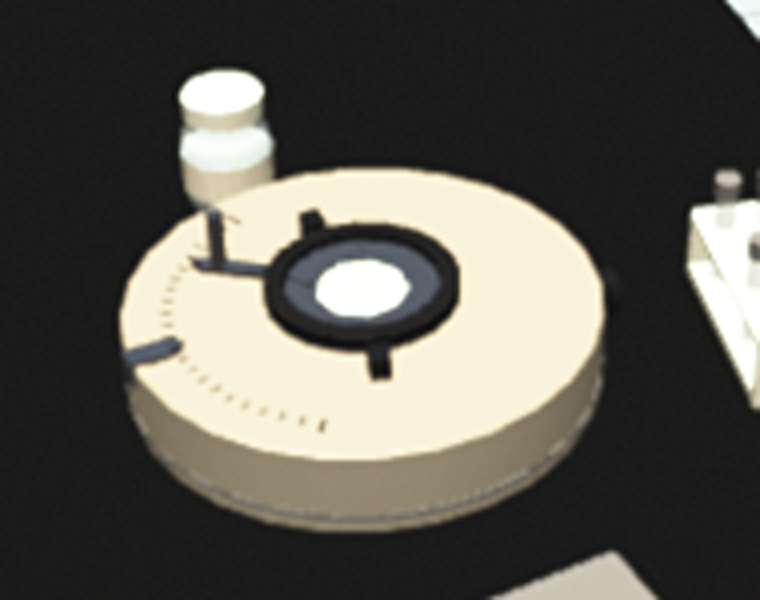

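View pics/top0z.png

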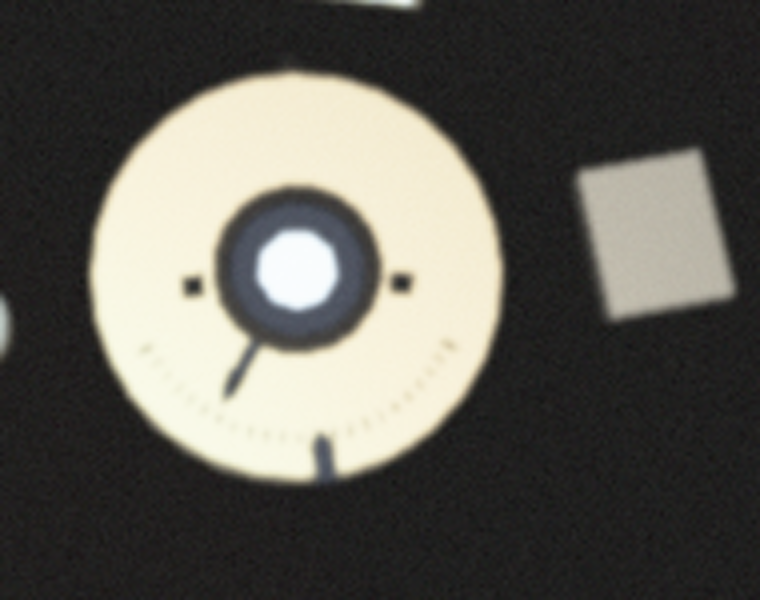

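```bash
python3 - <<'E'
from plant import r
from h import *
from scipy.optimize import least_squares
mt=r.camera_model("top");ms=r.camera_model("side")
for n,m in (("top",mt),("side",ms)):
    im=cv2.imread(f"pics/{n}0.png")
    mk=r.cut_out(n,"light_base")[0]["mask"].astype(np.uint8)
    print(n,mk.sum())
    g=im.max(2)
    b=((g>(150 if n=="top" else 185))&(cv2.dilate(mk,np.ones((5,5)))>0)).astype(np.uint8)
    c=max(cv2.findContours(b,0,1)[0],key=cv2.contourArea)
    c=cv2.convexHull(c).reshape(-1,2)
    W=np.array([atz(m,p,.06)[:2] for p in c])
    f=least_squares(lambda q:np.hypot(*(W-q[:2]).T)-q[2],[.577,-.012,.13],loss="soft_l1",f_scale=.001)
    print(n,len(W),f.x,np.abs(f.fun).mean())
E
```

```text
top 8229
top 45 [ 0.58056807 -0.01087111  0.12977052] 0.0002896947688205198Traceback (most recent call last):
  File "<stdin>", line 7, in <module>
IndexError: list index out of range
```

```bash
python3 - <<'E'
from plant import r
from h import *
mt=r.camera_model("top");ms=r.camera_model("side")
print(-mt["R"].T@mt["t"])
for n,m,(x,y),L in (("top",mt,(190,150),dict(disc=(297,270,.07),tick1=(452,345,.06),tick0=(146,350,.06),clip=(321,437,.07),lev=(229,397,.07),stopL=(193,287,.067),stopR=(401,283,.067))),
 ("side",ms,(140,140),dict(disc=(362,289,.07),tick1=(322,426,.06),tick0=(232,218,.06),clip=(180,345,.066),lev=(192,262,.07)))):
    C=np.array([.5806,-.0109]) if n=="top" else None
    for k,(u,v,z) in L.items():
        p=atz(m,((u+.0)/4+x-.375,v/4+y-.375),z)[:2]
        if C is None: C=p
        d=p-C; print(n,k,p.round(4),"r",np.hypot(*d).round(4),"ang",np.arctan2(-d[1],-d[0]).round(3))
E
```

```text
[0.41387203 0.0183363  1.08068806]
top disc [ 0.5798 -0.0111] r 0.0009 ang 0.283
top tick1 [ 0.538  -0.1103] r 0.1082 ang 1.166
top tick0 [0.5266 0.0811] r 0.1067 ang -1.04
top clip [ 0.4768 -0.0297] r 0.1055 ang 0.179
top lev [0.4988 0.0278] r 0.0905 ang -0.442
top stopL [0.5666 0.0535] r 0.0659 ang -1.357
top stopR [ 0.5748 -0.0767] r 0.0661 ang 1.484
side disc [ 0.5809 -0.0177] r 0.0 ang -3.142
side tick1 [ 0.539 -0.11 ] r 0.1013 ang 1.144
side tick0 [0.5273 0.0833] r 0.1143 ang -1.083
side clip [ 0.4804 -0.034 ] r 0.1018 ang 0.16
side lev [0.4972 0.0322] r 0.0974 ang -0.538
```

```bash
cat >> h.py <<'E'
from scipy.spatial.transform import Rotation as Ro
C=np.array([.5803,-.0110])
def st(r):
    s=r.get_state(); R=Ro.from_euler("xyz",s["eef_rot"],degrees=True).as_matrix()
    return s,s["tcp_pos"],R
def plan(r,target,phi,sgn):
    """needed shift in tool axes (m) and turn rotvec (rad, tool) for pointing down with y = sgn*ccw tangent at phi"""
    s,p,R=st(r)
    y=sgn*np.array([np.sin(phi),-np.cos(phi),0]); x=np.array([0,0,-1.]); z=np.cross(x,y)
    Rt=np.column_stack([x,y,z])
    print("t",s["time_s"],"p",p.round(4),"w",round(s["gripper_width"],4),"F",s["contact_force"].round(1),"j",s["joints"].round(0))
    print("shift/.02",(R.T@(np.array(target)-p)/.02).round(2),"turn/.08",(Ro.from_matrix(R.T@Rt).as_rotvec()/.08).round(2))
def post(phi,off=0):
    return C-.08*np.array([np.cos(phi),np.sin(phi)])+off*np.array([np.sin(phi),-np.cos(phi)])
E
python3 - <<'E'
from plant import r
from h import *
s,p,R=st(r); print(R.round(3), r.tcp_to_tips)
for sg in (1,-1): plan(r,[*post(-.46),.2],-.46,sg)
E
```

```text
[[-0.    -0.429 -0.904]
 [ 0.    -0.904  0.429]
 [-1.    -0.     0.   ]] 0.011
t 0.7 p [0.2892 0.6099 0.2376] w 0.0876 F [-0.1  0.2  0.6] j [ 81.  21.   1.  -0. -70. -17.]
shift/.02 [  1.88  21.74 -22.45] turn/.08 [0.21 0.   0.  ]
t 0.7 p [0.2892 0.6099 0.2376] w 0.0876 F [-0.1  0.2  0.6] j [ 81.  21.   1.  -0. -70. -17.]
shift/.02 [  1.88  21.74 -22.45] turn/.08 [-39.06  -0.     0.  ]
```

Request:
arm_command(
  plan=[
    {"dy": 0.5,"dz": -0.5},
    {"dy": 1,"dz": -1},
    {"dy": 1,"dz": -1},
    {"dy": 1,"dz": -1},
    {"dy": 1,"dz": -1},
    {"dy": 1,"dz": -1},
    {"dy": 1,"dz": -1},
    {"dy": 1,"dz": -1},
    {"dy": 1,"dz": -1},
    {"dy": 1,"dz": -1},
    {"dy": 1,"dz": -1},
    {"dy": 1,"dz": -1},
    {"dy": 1,"dz": -1},
    {"dy": 1,"dz": -1},
    {"dy": 1,"dz": -1},
    {"dy": 1,"dz": -1},
    {"dy": 1,"dz": -1},
    {"dy": 1,"dz": -1},
    {"dy": 0.5,"dz": -0.5},
    {"wx": 1},
  ],
  fingers=0,
)

```text
schema error: expected keys dx, dy, dz, wx, wy, wz
```

```bash
python3 - <<'E'
from plant import r
from h import *
for sg in (1,-1): plan(r,[*post(-.46),.2],-.46,sg)
E
```

```text
t 0.7 p [0.2892 0.6099 0.2376] w 0.0876 F [-0.1  0.2  0.6] j [ 81.  21.   1.  -0. -70. -17.]
shift/.02 [  1.88  21.74 -22.45] turn/.08 [0.21 0.   0.  ]
t 0.7 p [0.2892 0.6099 0.2376] w 0.0876 F [-0.1  0.2  0.6] j [ 81.  21.   1.  -0. -70. -17.]
shift/.02 [  1.88  21.74 -22.45] turn/.08 [-39.06  -0.     0.  ]
```

All keys are needed in every row.

Request:
arm_command(
  plan=[
    {"dx": 0,"dy": 0.5,"dz": -0.5,"wx": 0,"wy": 0,"wz": 0},
    {"dx": 0,"dy": 1,"dz": -1,"wx": 0,"wy": 0,"wz": 0},
    {"dx": 0,"dy": 1,"dz": -1,"wx": 0,"wy": 0,"wz": 0},
    {"dx": 0,"dy": 1,"dz": -1,"wx": 0,"wy": 0,"wz": 0},
    {"dx": 0,"dy": 1,"dz": -1,"wx": 0,"wy": 0,"wz": 0},
    {"dx": 0,"dy": 1,"dz": -1,"wx": 0,"wy": 0,"wz": 0},
    {"dx": 0,"dy": 1,"dz": -1,"wx": 0,"wy": 0,"wz": 0},
    {"dx": 0,"dy": 1,"dz": -1,"wx": 0,"wy": 0,"wz": 0},
    {"dx": 0,"dy": 1,"dz": -1,"wx": 0,"wy": 0,"wz": 0},
    {"dx": 0,"dy": 1,"dz": -1,"wx": 0,"wy": 0,"wz": 0},
    {"dx": 0,"dy": 1,"dz": -1,"wx": 0,"wy": 0,"wz": 0},
    {"dx": 0,"dy": 1,"dz": -1,"wx": 0,"wy": 0,"wz": 0},
    {"dx": 0,"dy": 1,"dz": -1,"wx": 0,"wy": 0,"wz": 0},
    {"dx": 0,"dy": 1,"dz": -1,"wx": 0,"wy": 0,"wz": 0},
    {"dx": 0,"dy": 1,"dz": -1,"wx": 0,"wy": 0,"wz": 0},
    {"dx": 0,"dy": 1,"dz": -1,"wx": 0,"wy": 0,"wz": 0},
    {"dx": 0,"dy": 1,"dz": -1,"wx": 0,"wy": 0,"wz": 0},
    {"dx": 0,"dy": 0.5,"dz": -0.5,"wx": 0,"wy": 0,"wz": 0},
    {"dx": 0,"dy": 0,"dz": 0,"wx": 1,"wy": 0,"wz": 0},
  ],
  fingers=0,
)

```text
time_s: 2.28
tcp_pos: [0.4542, 0.1274, 0.2384]
eef_rot: [-110.1, 89.6, 40.2]
contact_force: [0.3, 0.7, -0.0]
gripper_width: 0.0438
```

```bash
python3 - <<'E'
from plant import r
from h import *
for sg in (1,-1): plan(r,[*post(-.46),.2],-.46,sg)
E
```

```text
t 2.2833 p [0.4542 0.1274 0.2384] w 0.0438 F [ 0.3  0.7 -0. ] j [ 40.   1. -24.  -0. -65.  21.]
shift/.02 [ 1.91  3.13 -4.91] turn/.08 [-0.73 -0.03  0.07]
t 2.2833 p [0.4542 0.1274 0.2384] w 0.0438 F [ 0.3  0.7 -0. ] j [ 40.   1. -24.  -0. -65.  21.]
shift/.02 [ 1.91  3.13 -4.91] turn/.08 [38.54  0.12  0.05]
```

Request:
arm_command(
  plan=[
    {"dx": 0,"dy": 0.6,"dz": -0.9,"wx": 0,"wy": 0,"wz": 0},
    {"dx": 0,"dy": 0.6,"dz": -1,"wx": 0,"wy": 0,"wz": 0},
    {"dx": 0,"dy": 0.6,"dz": -1,"wx": 0,"wy": 0,"wz": 0},
    {"dx": 0,"dy": 0.6,"dz": -1,"wx": 0,"wy": 0,"wz": 0},
    {"dx": 0,"dy": 0.6,"dz": -1,"wx": 0,"wy": 0,"wz": 0},
    {"dx": 0,"dy": 0,"dz": 0,"wx": -0.7,"wy": 0,"wz": 0},
    {"dx": 0.9,"dy": 0,"dz": 0,"wx": 0,"wy": 0,"wz": 0},
    {"dx": 0.9,"dy": 0,"dz": 0,"wx": 0,"wy": 0,"wz": 0},
    {"dx": 0,"dy": 0,"dz": 0,"wx": 0,"wy": 0,"wz": 0},
  ],
)

```text
time_s: 3.03
tcp_pos: [0.5098, 0.0152, 0.2041]
eef_rot: [-121.7, 89.2, 31.3]
contact_force: [-1.5, 0.8, -0.1]
gripper_width: 0.0436
```

```bash
python3 - <<'E'
from plant import r
from h import *
plan(r,[*post(-.46),.12],-.46,1)
m=r.camera_model("wrist"); im,d=r.capture("wrist"); cv2.imwrite("pics/w1.png",im[:,:,::-1])
print(m["vertical_fov"],m["t"],-m["R"].T@m["t"])
for q in ["lever_post","lever_nose","clip_nose","open_tick"]:
    for o in r.spot_point("wrist",q)[:2]: print(q,o, atz(m,o["centre"],dict(lever_post=.095,open_tick=.06).get(q,.07)).round(4))
E
```

```text
t 3.0333 p [0.5098 0.0152 0.2041] w 0.0436 F [-1.5  0.8 -0.1] j [ 24.   6. -23.  -0. -60.  39.]
shift/.02 [ 4.21 -0.34  0.3 ] turn/.08 [-0.13 -0.09  0.15]
65.53247394366349 [0.24606493 0.40258685 0.48700652] [ 0.57990864 -0.02380945  0.35062594]
lever_post {'centre': [248.1, 196.4], 'score': 0.8} [0.5119 0.0229 0.095 ]
lever_nose {'centre': [249.3, 204.0], 'score': 0.84} [0.4976 0.0301 0.07  ]
clip_nose {'centre': [309.9, 192.0], 'score': 0.83} [ 0.4819 -0.0287  0.07  ]
open_tick {'centre': [356.8, 95.8], 'score': 0.74} [ 0.5437 -0.1051  0.06  ]
open_tick {'centre': [246.2, 196.9], 'score': 0.56} [0.5029 0.0313 0.06  ]
```

View pics/w1.png

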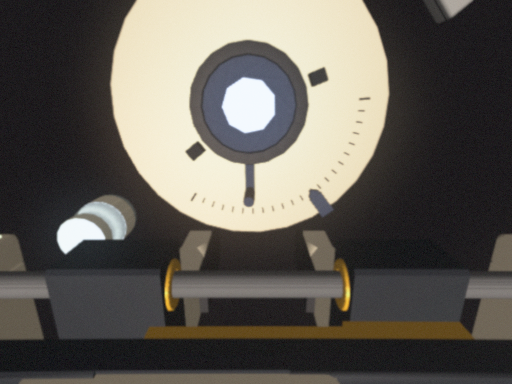

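Request:
arm_command(
  plan=[
    {"dx": 0,"dy": -0.35,"dz": 0.25,"wx": -0.1,"wy": -0.1,"wz": 0.15},
    {"dx": 0,"dy": 0,"dz": 0,"wx": 0,"wy": 0,"wz": 0},
    {"dx": 1,"dy": 0,"dz": 0,"wx": 0,"wy": 0,"wz": 0},
    {"dx": 1,"dy": 0,"dz": 0,"wx": 0,"wy": 0,"wz": 0},
    {"dx": 1,"dy": 0,"dz": 0,"wx": 0,"wy": 0,"wz": 0},
    {"dx": 0,"dy": 0,"dz": 0,"wx": 0,"wy": 0,"wz": 0},
  ],
)

```text
time_s: 3.78
tcp_pos: [0.5145, 0.0289, 0.1522]
eef_rot: [-137.1, 89.1, 16.8]
contact_force: [-1.2, -0.8, -0.9]
gripper_width: 0.0439
```

```bash
python3 - <<'E'
from plant import r
from h import *
plan(r,[*post(-.46),.094],-.46,1)
m=r.camera_model("wrist"); im,d=r.capture("wrist"); cv2.imwrite("pics/w2.png",im[:,:,::-1])
for q in ["lever_post","lever_nose","clip_nose","open_tick"]:
    for o in r.spot_point("wrist",q)[:2]: print(q,o, atz(m,o["centre"],dict(lever_post=.095,open_tick=.06).get(q,.07)).round(4))
E
```

```text
t 3.7833 p [0.5145 0.0289 0.1522] w 0.0439 F [-1.2 -0.8 -0.9] j [ 25.   9. -27.   0. -53.  39.]
shift/.02 [2.9  0.36 0.2 ] turn/.08 [ 0.04 -0.14  0.13]
lever_post {'centre': [264.5, 213.8], 'score': 0.72} [0.5133 0.0225 0.095 ]
lever_nose {'centre': [262.0, 223.2], 'score': 0.89} [0.498  0.0318 0.07  ]
open_tick {'centre': [395.8, 96.8], 'score': 0.64} [ 0.5427 -0.1026  0.06  ]
```

View pics/w2.png

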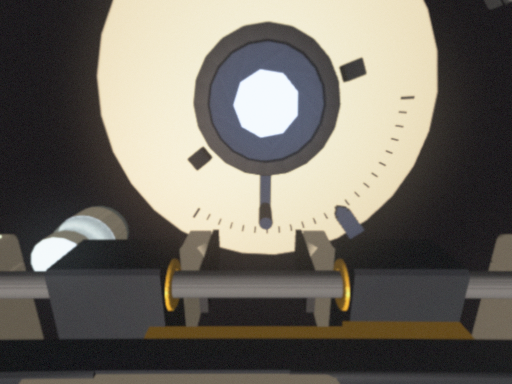

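Request:
arm_command(
  plan=[
    {"dx": 0,"dy": 0.3,"dz": 0.15,"wx": 0,"wy": -0.1,"wz": 0.1},
    {"dx": 1,"dy": 0,"dz": 0,"wx": 0,"wy": 0,"wz": 0},
    {"dx": 1,"dy": 0,"dz": 0,"wx": 0,"wy": 0,"wz": 0},
    {"dx": 0.8,"dy": 0,"dz": 0,"wx": 0,"wy": 0,"wz": 0},
    {"dx": 0,"dy": 0,"dz": 0,"wx": 0,"wy": 0,"wz": 0},
    {"dx": 0,"dy": 0,"dz": 0,"wx": 0,"wy": 0,"wz": 0},
  ],
)

```text
time_s: 4.53
tcp_pos: [0.5149, 0.0254, 0.1057]
eef_rot: [-138.5, 88.9, 15.5]
contact_force: [0.7, 0.4, 0.4]
gripper_width: 0.044
```

```bash
python3 - <<'E'
from plant import r
from h import *
plan(r,[*post(-.46),.094],-.46,1)
m=r.camera_model("wrist"); im,d=r.capture("wrist"); cv2.imwrite("pics/w3.png",im[:,:,::-1])
E
```

```text
t 4.5333 p [0.5149 0.0254 0.1057] w 0.044 F [0.7 0.4 0.4] j [ 25.  12. -30.   0. -46.  39.]
shift/.02 [0.58 0.19 0.27] turn/.08 [ 0.06 -0.18  0.16]
```

View pics/w3.png

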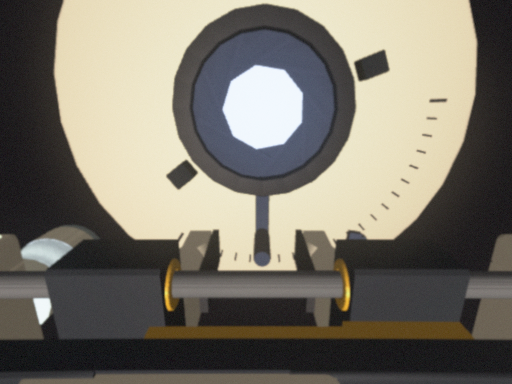

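```bash
cat >> h.py <<'E'
def rep(r,z=.094,lead=True):
    s,p,R=st(r); d=C-p[:2]; phi=np.arctan2(d[1],d[0]); rad=np.hypot(*d)
    print("phiTCP",phi.round(3),"rad",rad.round(4))
    plan(r,[*post(phi),z],phi,1)
E
python3 -c "
from plant import r
from h import *
rep(r)"
```

```text
phiTCP -0.508 rad 0.0749
t 4.5833 p [0.5148 0.0254 0.1057] w 0.0443 F [-1.1  0.8 -0.8] j [ 25.  12. -30.   0. -46.  39.]
shift/.02 [ 0.58 -0.01  0.26] turn/.08 [ 0.65 -0.17  0.16]
```

Request:
arm_command(
  plan=[
    {"dx": 0.5,"dy": 0.1,"dz": 0.2,"wx": 0,"wy": -0.15,"wz": 0.15},
    {"dx": 0,"dy": 0.25,"dz": 0.02,"wx": -0.78,"wy": 0,"wz": 0},
    {"dx": 0,"dy": 0.25,"dz": 0.02,"wx": -0.78,"wy": 0,"wz": 0},
    {"dx": 0,"dy": 0.25,"dz": 0.02,"wx": -0.78,"wy": 0,"wz": 0},
    {"dx": 0,"dy": 0.25,"dz": 0.02,"wx": -0.78,"wy": 0,"wz": 0},
    {"dx": 0,"dy": 0.25,"dz": 0.02,"wx": -0.78,"wy": 0,"wz": 0},
  ],
)

```text
time_s: 5.08
tcp_pos: [0.5022, 0.0036, 0.0987]
eef_rot: [-158.6, 89.7, 13.9]
contact_force: [1.5, 1.2, -0.9]
gripper_width: 0.044
```

```bash
python3 -c "
from plant import r
from h import *
rep(r)"
```

```text
phiTCP -0.185 rad 0.0794
t 5.0833 p [0.5022 0.0036 0.0987] w 0.044 F [ 1.5  1.2 -0.9] j [ 23.  12. -32.   0. -46.  60.]
shift/.02 [ 0.24 -0.    0.03] turn/.08 [ 0.67 -0.06  0.02]
```

Request:
arm_command(
  plan=[
    {"dx": 0.2,"dy": 0.25,"dz": 0.02,"wx": -0.6,"wy": 0,"wz": 0},
    {"dx": 0,"dy": 0.25,"dz": 0.02,"wx": -0.7,"wy": 0,"wz": 0},
    {"dx": 0,"dy": 0.25,"dz": 0.02,"wx": -0.78,"wy": 0,"wz": 0},
    {"dx": 0,"dy": 0.25,"dz": 0.02,"wx": -0.78,"wy": 0,"wz": 0},
    {"dx": 0,"dy": 0.25,"dz": 0.02,"wx": -0.78,"wy": 0,"wz": 0},
    {"dx": 0,"dy": 0.25,"dz": 0.02,"wx": -0.78,"wy": 0,"wz": 0},
  ],
)

```text
time_s: 5.58
tcp_pos: [0.5024, -0.0245, 0.0974]
eef_rot: [-164.5, 89.4, 29.4]
contact_force: [0.3, 1.8, -1.0]
gripper_width: 0.0436
```

```bash
python3 -c "
from plant import r
from h import *
rep(r)
im,d=r.capture('wrist'); cv2.imwrite('pics/w4.png',im[:,:,::-1])"
```

```text
phiTCP 0.172 rad 0.079
t 5.5833 p [ 0.5024 -0.0245  0.0974] w 0.0436 F [ 0.3  1.8 -1. ] j [ 20.  12. -32.  -0. -45.  84.]
shift/.02 [ 0.17 -0.    0.05] turn/.08 [ 0.87 -0.13  0.04]
```

View pics/w4.png

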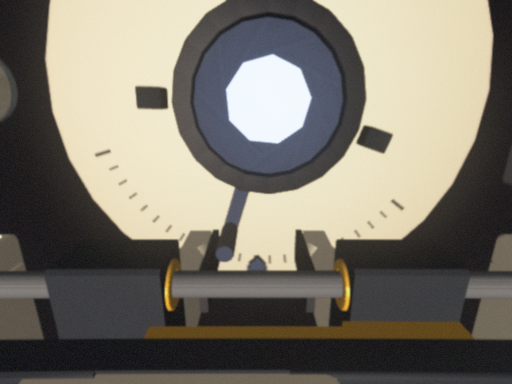

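Request:
arm_command(
  plan=[
    {"dx": 0.1,"dy": 0.25,"dz": 0.03,"wx": -0.5,"wy": -0.1,"wz": 0},
    {"dx": 0,"dy": 0.25,"dz": 0.03,"wx": -0.7,"wy": 0,"wz": 0},
    {"dx": 0,"dy": 0.25,"dz": 0.02,"wx": -0.78,"wy": 0,"wz": 0},
    {"dx": 0,"dy": 0.25,"dz": 0.02,"wx": -0.78,"wy": 0,"wz": 0},
    {"dx": 0,"dy": 0.25,"dz": 0.02,"wx": -0.78,"wy": 0,"wz": 0},
    {"dx": 0,"dy": 0.25,"dz": 0.02,"wx": -0.78,"wy": 0,"wz": 0},
    {"dx": 0,"dy": 0.25,"dz": 0.02,"wx": -0.78,"wy": 0,"wz": 0},
    {"dx": 0,"dy": 0.25,"dz": 0.02,"wx": -0.78,"wy": 0,"wz": 0},
    {"dx": 0,"dy": 0.25,"dz": 0.02,"wx": -0.78,"wy": 0,"wz": 0},
    {"dx": 0,"dy": 0.25,"dz": 0.02,"wx": -0.78,"wy": 0,"wz": 0},
  ],
)

```text
time_s: 6.47
tcp_pos: [0.523, -0.0676, 0.0976]
eef_rot: [-145.7, 89.6, 83.1]
contact_force: [-0.5, 2.3, -0.0]
gripper_width: 0.0439
```

```bash
python3 -c "
from plant import r
from h import *
rep(r)"
```

```text
phiTCP 0.779 rad 0.0805
t 6.4667 p [ 0.523  -0.0676  0.0976] w 0.0439 F [-0.5  2.3 -0. ] j [ 14.  15. -28.  -1. -47. 125.]
shift/.02 [ 0.18  0.   -0.03] turn/.08 [ 0.91 -0.07  0.06]
```

Request:
arm_command(
  plan=[
    {"dx": 0.1,"dy": 0.25,"dz": 0.02,"wx": -0.4,"wy": 0,"wz": 0},
    {"dx": 0,"dy": 0.25,"dz": 0.01,"wx": -0.6,"wy": 0,"wz": 0},
    {"dx": 0,"dy": 0.25,"dz": 0.01,"wx": -0.7,"wy": 0,"wz": 0},
    {"dx": 0,"dy": 0.25,"dz": 0.01,"wx": -0.7,"wy": 0,"wz": 0},
    {"dx": 0,"dy": 0.25,"dz": 0.01,"wx": -0.7,"wy": 0,"wz": 0},
    {"dx": 0,"dy": 0.25,"dz": 0.01,"wx": -0.7,"wy": 0,"wz": 0},
    {"dx": 0,"dy": 0.25,"dz": 0.01,"wx": -0.7,"wy": 0,"wz": 0},
  ],
)

```text
time_s: 7.05
tcp_pos: [0.5492, -0.0866, 0.0959]
eef_rot: [-125.5, 89.4, 124.2]
contact_force: [-1.8, 2.1, -0.9]
gripper_width: 0.0435
```

```bash
python3 -c "
from plant import r
from h import *
rep(r)
m=r.camera_model('wrist')
im,d=r.capture('wrist'); cv2.imwrite('pics/w5.png',im[:,:,::-1])
for q in ['lever_post','lever_nose','clip_nose','open_tick']:
    for o in r.spot_point('wrist',q)[:2]:
        p=atz(m,o['centre'],dict(lever_post=.095,open_tick=.06).get(q,.07))[:2]; e=C-p; print(q,o,p.round(4),np.hypot(*e).round(4),np.arctan2(e[1],e[0]).round(3))
"
```

```text
phiTCP 1.181 rad 0.0817
t 7.05 p [ 0.5492 -0.0866  0.0959] w 0.0435 F [-1.8  2.1 -0.9] j [ 11.  17. -24.  -1. -49. 149.]
shift/.02 [ 0.09  0.   -0.09] turn/.08 [ 0.45 -0.08  0.12]
lever_post {'centre': [225.7, 242.4], 'score': 0.75} [ 0.5348 -0.0752] 0.0787 0.954
lever_nose {'centre': [223.8, 247.5], 'score': 0.56} [ 0.525  -0.0888] 0.0955 0.953
lever_nose {'centre': [264.5, 102.4], 'score': 0.48} [ 0.5798 -0.0141] 0.0032 1.411
clip_nose {'centre': [121.2, 186.1], 'score': 0.62} [ 0.4826 -0.0296] 0.0995 0.188
open_tick {'centre': [252.9, 250.6], 'score': 0.77} [ 0.5397 -0.1023] 0.0999 1.152
```

View pics/w5.png

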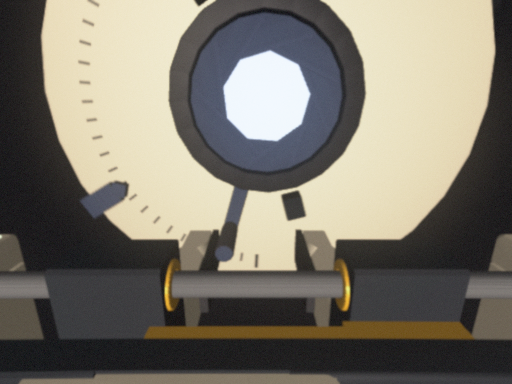

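Request:
arm_command(
  plan=[
    {"dx": 0,"dy": 0.25,"dz": 0,"wx": -0.5,"wy": 0,"wz": 0},
    {"dx": 0,"dy": 0.25,"dz": 0,"wx": -0.6,"wy": 0,"wz": 0},
    {"dx": 0,"dy": 0.25,"dz": 0,"wx": -0.6,"wy": 0,"wz": 0},
    {"dx": 0,"dy": 0.2,"dz": 0,"wx": -0.4,"wy": 0,"wz": 0},
    {"dx": 0,"dy": 0,"dz": 0,"wx": 0,"wy": 0,"wz": 0},
    {"dx": 0,"dy": 0,"dz": 0,"wx": 0,"wy": 0,"wz": 0},
  ],
)

```text
time_s: 7.8
tcp_pos: [0.5641, -0.0919, 0.0961]
eef_rot: [-121.2, 89.2, 137.7]
contact_force: [-0.6, 0.4, 0.1]
gripper_width: 0.0437
```

```bash
cat >look.py <<'E'
import sys
from plant import r
from h import *
rep(r)
m=r.camera_model('wrist')
im,d=r.capture('wrist'); cv2.imwrite(f'pics/{sys.argv[1]}.png',im[:,:,::-1])
for q in ['lever_post','lever_nose','clip_nose','open_tick']:
    for o in r.spot_point('wrist',q)[:2]:
        p=atz(m,o['centre'],dict(lever_post=.095,open_tick=.06).get(q,.07))[:2]; e=C-p; print(q,o,p.round(4),np.hypot(*e).round(4),np.arctan2(e[1],e[0]).round(3))
E
python3 look.py w6
```

```text
phiTCP 1.373 rad 0.0825
t 7.8 p [ 0.5641 -0.0919  0.0961] w 0.0437 F [-0.6  0.4  0.1] j [ 10.  19. -22.  -1. -50. 159.]
shift/.02 [ 0.11  0.   -0.12] turn/.08 [ 0.05 -0.09  0.14]
lever_post {'centre': [225.9, 242.3], 'score': 0.8} [ 0.5479 -0.0829] 0.0788 1.147
lever_nose {'centre': [225.4, 241.7], 'score': 0.15} [ 0.5422 -0.0941] 0.0914 1.14
clip_nose {'centre': [101.3, 163.8], 'score': 0.87} [ 0.4817 -0.0309] 0.1006 0.199
open_tick {'centre': [227.2, 247.2], 'score': 0.59} [ 0.5402 -0.103 ] 0.1003 1.16
```

View pics/w6.png

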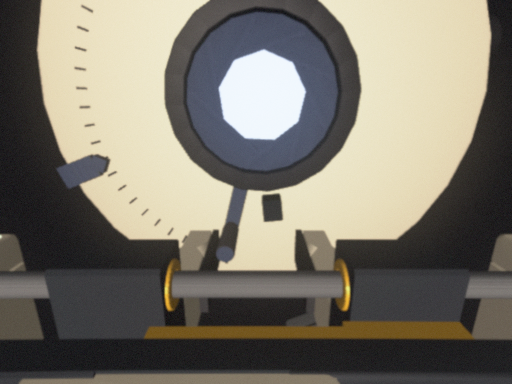

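Request:
arm_command(
  plan=[
    {"dx": 0,"dy": 0.25,"dz": -0.05,"wx": -0.2,"wy": 0,"wz": 0},
    {"dx": 0,"dy": 0.1,"dz": 0,"wx": 0,"wy": 0,"wz": 0},
    {"dx": 0,"dy": 0,"dz": 0,"wx": 0,"wy": 0,"wz": 0},
    {"dx": 0,"dy": 0,"dz": 0,"wx": 0,"wy": 0,"wz": 0},
  ],
)

```text
time_s: 8.38
tcp_pos: [0.5701, -0.0925, 0.0959]
eef_rot: [-113.4, 89.1, 146.5]
contact_force: [-1.8, 1.0, 1.5]
gripper_width: 0.0436
```

```bash
python3 look.py w7
```

```text
phiTCP 1.446 rad 0.0821
t 8.3833 p [ 0.5701 -0.0925  0.0959] w 0.0436 F [-1.8  1.   1.5] j [ 10.  19. -21.  -1. -50. 161.]
shift/.02 [ 0.09 -0.   -0.11] turn/.08 [-0.64 -0.08  0.17]
lever_post {'centre': [224.5, 240.1], 'score': 0.91} [ 0.5533 -0.0822] 0.0762 1.208
lever_nose {'centre': [227.3, 251.3], 'score': 0.98} [ 0.548  -0.1019] 0.0965 1.229
clip_nose {'centre': [94.5, 160.0], 'score': 0.61} [ 0.4833 -0.0301] 0.0989 0.195
open_tick {'centre': [215.9, 245.7], 'score': 0.76} [ 0.539  -0.1015] 0.0995 1.143
```

Request:
arm_command(
  plan=[
    {"dx": 0.05,"dy": -0.25,"dz": -0.03,"wx": 0.4,"wy": 0,"wz": 0.1},
    {"dx": 0,"dy": -0.25,"dz": 0.01,"wx": 0.7,"wy": 0,"wz": 0},
    {"dx": 0,"dy": -0.25,"dz": 0.01,"wx": 0.75,"wy": 0,"wz": 0},
    {"dx": 0,"dy": -0.25,"dz": 0.01,"wx": 0.75,"wy": 0,"wz": 0},
    {"dx": 0,"dy": -0.25,"dz": 0.01,"wx": 0.75,"wy": 0,"wz": 0},
    {"dx": 0,"dy": -0.25,"dz": 0.01,"wx": 0.75,"wy": 0,"wz": 0},
    {"dx": 0,"dy": -0.25,"dz": 0.01,"wx": 0.75,"wy": 0,"wz": 0},
    {"dx": 0,"dy": -0.25,"dz": 0.01,"wx": 0.75,"wy": 0,"wz": 0},
    {"dx": 0,"dy": -0.25,"dz": 0.01,"wx": 0.75,"wy": 0,"wz": 0},
    {"dx": 0,"dy": -0.25,"dz": 0.01,"wx": 0.75,"wy": 0,"wz": 0},
  ],
)

```text
time_s: 9.47
tcp_pos: [0.5289, -0.072, 0.0963]
eef_rot: [179.3, 89.4, 45.3]
contact_force: [1.2, -0.8, -1.6]
gripper_width: 0.0437
```

```bash
python3 look.py w8
```

```text
phiTCP 0.87 rad 0.0798
t 9.4667 p [ 0.5289 -0.072   0.0963] w 0.0437 F [ 1.2 -0.8 -1.6] j [ 13.  15. -28.  -0. -47. 123.]
shift/.02 [0.11 0.   0.01] turn/.08 [-0.85 -0.14 -0.01]
lever_post {'centre': [285.9, 243.3], 'score': 0.76} [ 0.5437 -0.0795] 0.0777 1.08
lever_nose {'centre': [287.5, 250.4], 'score': 0.65} [ 0.5343 -0.0948] 0.0956 1.069
clip_nose {'centre': [161.2, 237.0], 'score': 0.53} [ 0.4832 -0.032 ] 0.0994 0.213
open_tick {'centre': [301.9, 241.3], 'score': 0.66} [ 0.543  -0.1011] 0.0975 1.179
```

View pics/w8.png

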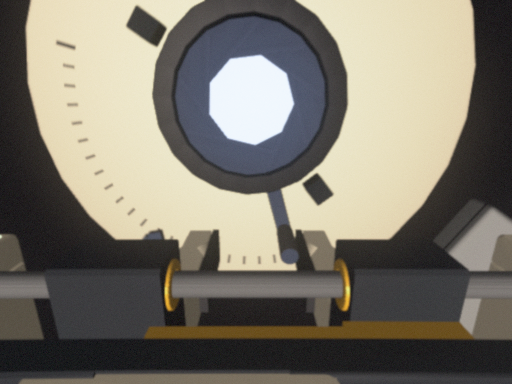

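Request:
arm_command(
  plan=[
    {"dx": 0.1,"dy": -0.25,"dz": 0.02,"wx": 0.5,"wy": -0.1,"wz": 0},
    {"dx": 0,"dy": -0.25,"dz": 0.01,"wx": 0.7,"wy": 0,"wz": 0},
    {"dx": 0,"dy": -0.25,"dz": 0.01,"wx": 0.75,"wy": 0,"wz": 0},
    {"dx": 0,"dy": -0.25,"dz": 0.01,"wx": 0.75,"wy": 0,"wz": 0},
    {"dx": 0,"dy": -0.25,"dz": 0.01,"wx": 0.75,"wy": 0,"wz": 0},
    {"dx": 0,"dy": -0.25,"dz": 0.01,"wx": 0.75,"wy": 0,"wz": 0},
    {"dx": 0,"dy": -0.25,"dz": 0.01,"wx": 0.75,"wy": 0,"wz": 0},
    {"dx": 0,"dy": -0.25,"dz": 0.01,"wx": 0.75,"wy": 0,"wz": 0},
    {"dx": 0,"dy": -0.25,"dz": 0.01,"wx": 0.75,"wy": 0,"wz": 0},
    {"dx": 0,"dy": -0.25,"dz": 0.01,"wx": 0.75,"wy": 0,"wz": 0},
    {"dx": 0,"dy": -0.2,"dz": 0.01,"wx": 0.5,"wy": 0,"wz": 0},
    {"dx": 0,"dy": 0,"dz": 0,"wx": 0,"wy": 0,"wz": 0},
  ],
)

```text
time_s: 10.72
tcp_pos: [0.5044, -0.0293, 0.0946]
eef_rot: [157.8, 89.7, -11.8]
contact_force: [-0.1, 1.2, -0.3]
gripper_width: 0.0441
```

```bash
python3 look.py w9
```

```text
phiTCP 0.237 rad 0.0781
t 10.7167 p [ 0.5044 -0.0293  0.0946] w 0.0441 F [-0.1  1.2 -0.3] j [ 19.  13. -32.   0. -45.  81.]
shift/.02 [0.03 0.01 0.1 ] turn/.08 [-0.71 -0.06 -0.03]
lever_post {'centre': [287.4, 247.8], 'score': 0.84} [ 0.5108 -0.0458] 0.0777 0.465
lever_nose {'centre': [287.9, 253.1], 'score': 0.56} [ 0.4948 -0.0521] 0.0949 0.448
clip_nose {'centre': [252.9, 264.2], 'score': 0.69} [ 0.4829 -0.0315] 0.0995 0.207
open_tick {'centre': [379.9, 191.5], 'score': 0.7} [ 0.5427 -0.1026] 0.099 1.181
```

View pics/w9.png

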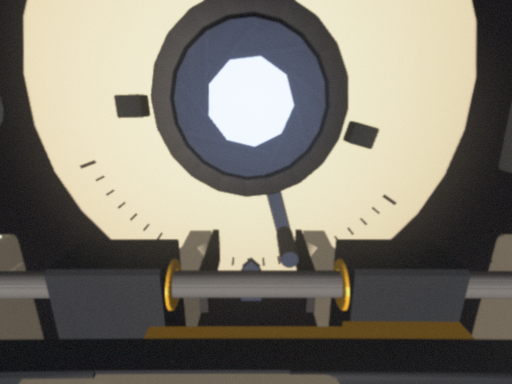

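Request:
arm_command(
  plan=[
    {"dx": 0,"dy": -0.25,"dz": 0.06,"wx": 0.4,"wy": 0,"wz": 0},
    {"dx": 0,"dy": -0.25,"dz": 0.02,"wx": 0.6,"wy": 0,"wz": 0},
    {"dx": 0,"dy": -0.2,"dz": 0.02,"wx": 0.5,"wy": 0,"wz": 0},
    {"dx": 0,"dy": 0,"dz": 0,"wx": 0,"wy": 0,"wz": 0},
    {"dx": 0,"dy": 0,"dz": 0,"wx": 0,"wy": 0,"wz": 0},
  ],
)

```text
time_s: 11.38
tcp_pos: [0.5017, -0.017, 0.0948]
eef_rot: [165.3, 89.6, -11.2]
contact_force: [1.0, -0.2, -0.1]
gripper_width: 0.0438
```

```bash
python3 look.py w10
```

```text
phiTCP 0.076 rad 0.0788
t 11.3833 p [ 0.5017 -0.017   0.0948] w 0.0438 F [ 1.  -0.2 -0.1] j [ 21.  12. -32.   0. -45.  73.]
shift/.02 [0.04 0.   0.06] turn/.08 [-0.18 -0.09 -0.02]
lever_post {'centre': [286.3, 246.8], 'score': 0.75} [ 0.5067 -0.0336] 0.077 0.297
lever_nose {'centre': [289.2, 249.1], 'score': 0.66} [ 0.4924 -0.0391] 0.0923 0.31
clip_nose {'centre': [275.7, 262.9], 'score': 0.57} [ 0.482  -0.0313] 0.1003 0.204
open_tick {'centre': [395.2, 174.2], 'score': 0.66} [ 0.5429 -0.1018] 0.0982 1.18
```

View pics/w10.png

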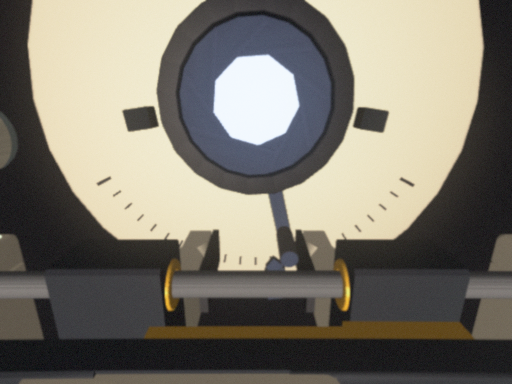

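Request:
arm_command(
  plan=[
    {"dx": 0,"dy": -0.22,"dz": 0.02,"wx": 0.5,"wy": 0,"wz": 0},
    {"dx": 0,"dy": -0.2,"dz": 0.02,"wx": 0.4,"wy": 0,"wz": 0},
    {"dx": 0,"dy": 0,"dz": 0,"wx": 0,"wy": 0,"wz": 0},
    {"dx": 0,"dy": 0,"dz": 0,"wx": 0,"wy": 0,"wz": 0},
  ],
)

```text
time_s: 11.97
tcp_pos: [0.5009, -0.0093, 0.0948]
eef_rot: [166.8, 89.6, -13.9]
contact_force: [0.5, -0.9, -0.1]
gripper_width: 0.044
```

```bash
python3 look.py w11
```

```text
phiTCP -0.021 rad 0.0795
t 11.9667 p [ 0.5009 -0.0093  0.0948] w 0.044 F [ 0.5 -0.9 -0.1] j [ 22.  12. -32.   0. -45.  67.]
shift/.02 [ 0.04 -0.    0.03] turn/.08 [ 0.11 -0.09 -0.02]
lever_post {'centre': [284.0, 248.5], 'score': 0.85} [ 0.5037 -0.0251] 0.0779 0.182
lever_nose {'centre': [287.5, 249.9], 'score': 0.72} [ 0.4895 -0.0298] 0.0927 0.204
clip_nose {'centre': [288.8, 262.8], 'score': 0.38} [ 0.4802 -0.0308] 0.102 0.195
open_tick {'centre': [405.3, 162.8], 'score': 0.95} [ 0.5429 -0.1023] 0.0987 1.182
open_tick {'centre': [287.6, 260.2], 'score': 0.47} [ 0.4764 -0.0311] 0.1058 0.191
```

View pics/w11.png

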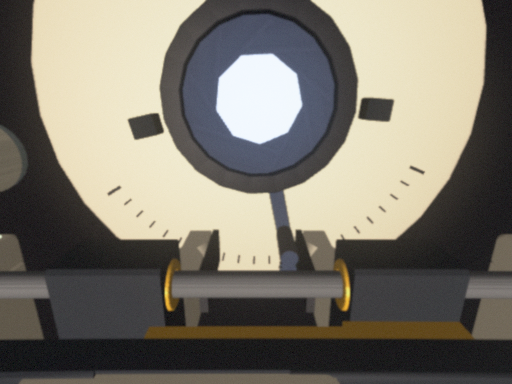

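Request:
arm_command(
  plan=[
    {"dx": 0,"dy": 0.4,"dz": 0,"wx": 0,"wy": 0,"wz": 0},
    {"dx": 0,"dy": 0.4,"dz": 0,"wx": 0,"wy": 0,"wz": 0},
    {"dx": 0,"dy": 0,"dz": 0,"wx": 0,"wy": 0,"wz": 0},
    {"dx": -1,"dy": 0,"dz": 0,"wx": 0,"wy": 0,"wz": 0},
    {"dx": -1,"dy": 0,"dz": 0,"wx": 0,"wy": 0,"wz": 0},
    {"dx": -1,"dy": 0,"dz": 0,"wx": 0,"wy": 0,"wz": 0},
    {"dx": -1,"dy": 0,"dz": 0,"wx": 0,"wy": 0,"wz": 0},
    {"dx": -1,"dy": 0,"dz": 0,"wx": 0,"wy": 0,"wz": 0},
    {"dx": -1,"dy": 0,"dz": 0,"wx": 0,"wy": 0,"wz": 0},
    {"dx": -1,"dy": 0,"dz": 0,"wx": 0,"wy": 0,"wz": 0},
    {"dx": 0,"dy": 0,"dz": 0,"wx": 0,"wy": 0,"wz": 0},
    {"dx": 0,"dy": 0,"dz": 0,"wx": 0,"wy": 0,"wz": 0},
  ],
)

```text
time_s: 13.22
tcp_pos: [0.4977, -0.031, 0.2403]
eef_rot: [139.2, 89.8, -41.8]
contact_force: [-0.3, -0.2, -1.4]
gripper_width: 0.0439
```

```bash
python3 look.py w12; python3 - <<'E'
import cv2
im=cv2.imread('pics/w12.png'); cv2.imwrite('pics/w12z.png',cv2.resize(im[80:230,180:380],None,fx=4,fy=4,interpolation=cv2.INTER_CUBIC))
from plant import r
im,d=r.capture("side"); cv2.imwrite('pics/s2.png',im[:,:,::-1])
E
```

```text
phiTCP 0.237 rad 0.085
t 13.2167 p [ 0.4977 -0.031   0.2403] w 0.0439 F [-0.3 -0.2 -1.4] j [ 19.   4. -21.   0. -65.  70.]
shift/.02 [ 7.31 -0.08 -0.22] turn/.08 [-3.18 -0.04 -0.04]
lever_post {'centre': [248.9, 176.9], 'score': 0.89} [ 0.504  -0.0246] 0.0775 0.177
lever_nose {'centre': [254.4, 182.4], 'score': 0.85} [ 0.4913 -0.0298] 0.091 0.208
clip_nose {'centre': [254.2, 188.5], 'score': 0.57} [ 0.4843 -0.0295] 0.0977 0.19
open_tick {'centre': [322.2, 130.8], 'score': 0.57} [ 0.5447 -0.1038] 0.0994 1.205
```

View pics/w12z.png

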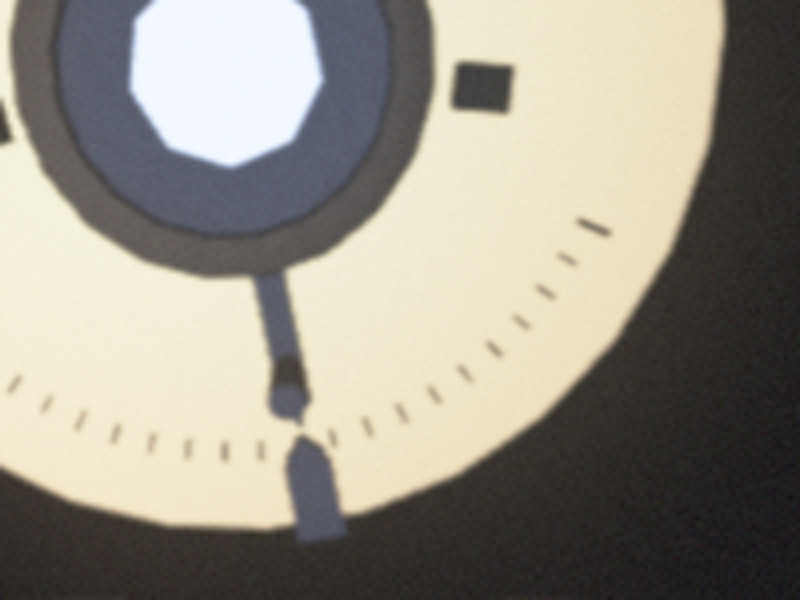

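View pics/s2.png

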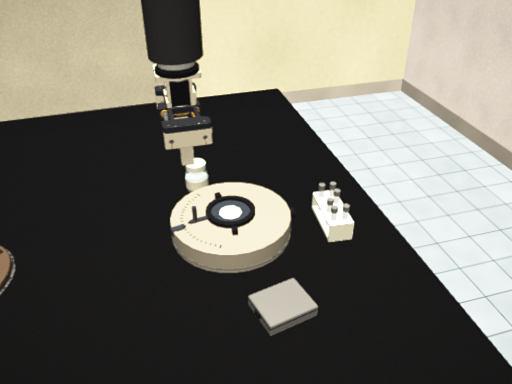

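View pics/w7.png

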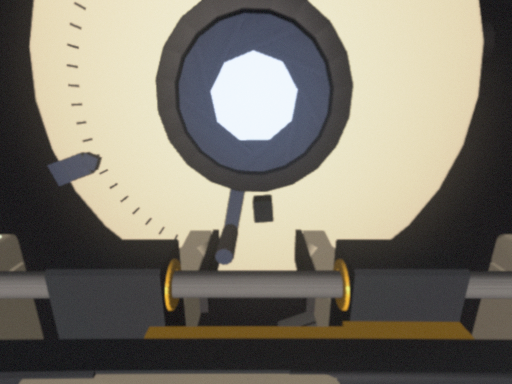

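```bash
python3 -c "
from plant import r
print(r.close_job(), r.get_state()['time_s'])"
```

```text
the job is handed in; nothing more can be done
the job is handed in; nothing more can be done
```

I opened the iris fully, pushed the lever back to the clip, and handed the job in after about 13 s of the 48 s allowed. The close call gives no verdict, so everything below comes from my own checks.

- **Opening:** With the fingers half open around the post, one finger pushed the lever anticlockwise along its arc. The wrist camera put the lever about 0.07 rad past the last tick, an iris reading of roughly 2.26 rad. The hard-stop block was still just clear of the lever. The nose itself was hidden behind the gripper at that moment, so this rests on the network's angle estimates and the visible gap to the block.
- **Return:** The other finger pushed the lever back to the clip. I then backed the fingers off the post and lifted clear.
- **Last check:** The final wrist picture shows the two noses tip to tip. The estimates agree within about 0.02 to 0.03 rad, or 1 to 3 mm: lever post 0.18, lever nose 0.21 and clip 0.19 rad from the robot's -x direction.
- **Disturbance:** The clip's estimated position stayed the same to within the measurement scatter of 2 to 3 mm. By eye, the jar, slide box and tube rack are where they were in the first side picture. The tool force read about 3 N at most between moves; finger force on the lever was not measured directly.

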